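# Zero the bench photometer and hold its shutter slide at the index

## Robot

A 7-joint arm with a two-finger parallel gripper is mounted at the origin on the work surface. World frame = base frame: x ahead of the robot, y to its left, z up, the work surface at z = 0. Lengths are in m, angles in rad, forces in N, time in s.
With the tool pointing down it reaches from about 0.425 to 0.95 m from the base axis. Payload 16.7 kg.
Tool frame: the origin (TCP) lies at the very end of the fingers, on their centre line; the grasp point (between the pads) lies 19 mm behind it; z points along the fingers, y is the line along which they close (so a half turn about z gives the same grasp; the last joint's range is limited). The gripper opens to 94 mm and grips with 3 to 60 N. Pads are 16 mm wide; open, the fingers measure 119 mm over their backs; the gripper's body (75 mm by 177 mm) begins 78 mm behind the grasp point.
Start: joints at [1, 0.426, 0.074, 1.606, -0.034, 1.111, -0.067], TCP at [0.276, -0.616, 0.169] pointing down, gripper open.
Joint ranges: [-2.85, 2.85], [-0.5, 2.14], [-1.23, 1.37], [0.21, 2.46], [-1.02, 4.16], [0.16, 2.05], [-2.73, 2.73]. Speed limits (rad/s): [1.89, 1.89, 2.39, 2.39, 3.01, 3.01, 3.01].

## Interface

Orientations are given as a unit quaternion [x, y, z, w].
In Python, from station import ctrl gives the robot as it stands.
- The arm moves only by the tool servo_tool, never from a script. Its argument "deltas" is a list of rows, each a list of 3 entries, a list of its own where there are three numbers: the opening, from 0 (shut) to 1 (fully open), then the shift along the tool's x, y, z in units of 0.5 m (1.0 is 0.5 m), then the turn about the tool's z in units of pi rad (1.0 is pi rad). A call has exactly 8 rows; each row is the pose to reach, as a shift and turn from the pose commanded when the call began, along the tool's axes at that moment, turning the shorter way round; what a row does not reach only later rows make up. A row lasts 1/12 s, in which the tool goes at most 41.7 mm and 7.16 degrees, less where a joint would pass 70% of its speed; a pose out of reach is approached as far as the arm can. A call with a number of a shift or a turn outside -1 to 1 is refused whole. A call with a gripper value outside its range is refused whole. The fingers move at their own pace and stop on an object; "force" is the grip in N (left out, the last holds). Time passes only in rows, so rows that repeat a pose let the fingers close, or fill a call up. It gives the time, the measured TCP pose, the force, the opening and the grip force at its end, in the units of the state.
- ctrl.state(): the state, without advancing time (a new reading comes with each control period).
- ctrl.snapshot(name): name is "side" or "top" or "wrist"; returns the picture (384x512x3 uint8, red, green, blue); there is no depth.
- ctrl.camera_info(name): a dict with "camera_matrix" (3x3 intrinsics, pixels), "origin" and "rotation" of the camera in the world; the wrist camera has in their place "tool_from_camera" (4x4, takes a point from camera to tool coordinates, whose origin is the TCP and whose axes are the flange's). Camera axes: x right, y up, looking along -z (the intrinsics and any distortion apply to the point x, -y, -z); pixel columns grow to the right and rows downward; lengths in m; the calibration is good to about 2 mm. The wrist camera is an equidistant fisheye: a pixel r from the principal point sees the ray r / f radians off the axis. A picture is of the moment at which its call begins: read the wrist's pose just before it. camera_info takes no time and is no camera call.
- ctrl.sign_off(): hands the job in; it is judged then, once.
The state is a dict: "clock": time; "q": joint angles; "dq": joint speeds; "effort": joint torques, N m; "tcp_pos": TCP position; "orientation": TCP orientation; "ft_force": force on the tool from outside, world axes, zero at the start; "ft_torque": the same for the moment, N m; "gripper_width": opening from 0.0 (shut) to 1.0 (fully open); "finger_force": force on a finger pad.
Only numpy, scipy, OpenCV 4.12 (cv2) and the standard library are available. Lean on these libraries where they do the work, as an engineer would, in place of code of your own. Each camera call takes 0.05 s, during which the arm holds its last target. There are 200 camera calls.

## Task

Take a reading on the bench photometer: first, with the blue-tabbed shutter slide still fully in, turn the black zero knob until its red pointer stands on the green zero mark. Then draw the slide out by its blue tab, against its spring, until the white line on the tab is level with the red index, and keep it there: the program finishes while the robot is still holding the tab at the index, with the knob still on zero. Leave the red index where it is set and do not disturb the tube rack, the bottle or the beaker.

Things in the scene. Friction and masses are not known exactly. Their poses are not given: they have to be found in the camera images.
- photometer: White photometer, fixed: deck 160 (its x) x 380 (its y) x 50 mm high; the last 80 mm at its +y end carry a head 105 mm high with a capped tube up to 137 mm. Origin: centre of the underside, z up, yaw within 0.32 rad of the world's. Zero knob at its (0, -120) mm; the slide leaves the head's face (its y = +110 mm) along its -y on its centre line, between rails 60 mm high.
- zero_knob (a joint): Angle of the zero knob, rad. 0 = red pointer on the green zero mark; positive = pointer anticlockwise of the mark seen from above. It starts 0.5 to 1.25 rad anticlockwise, so it must be turned clockwise. Stops at -1.6 and 1.6. Light friction (about 0.06 N m): it stays where it is left.
- knob_grip (a point): On the knob's axis, at the height to grip it (83 mm above the bench). The knob is black: a skirt 46 mm across (top 60 mm above the bench) with an upright grip bar 14 mm thick, 44 mm long, from 60 to 94 mm above the bench. This point's x runs along the bar towards the pointer, y across the bar's 14 mm; they turn with the knob.
- pointer_tip (a point): Tip of the knob's red pointer, 37.5 mm from the knob's axis along the grip bar, 55 mm above the bench, over the white dial 94 mm across.
- zero_mark (a point): Green zero mark on the dial, fixed to the photometer, 47 mm from the knob's axis in the photometer's +x direction (away from the robot).
- shutter_slide (a joint): How far the spring-return slide is drawn out, m: 0 = fully in (its start), at most 0.060. It moves along the photometer's -y. The spring pulls it back in: about 3.6 N when fully in, rising by 1.2 N per 10 mm (about 10 N at 50 mm), plus about 0.4 N friction; let go, it runs home.
- tab_grip (a point): Point to grip, 83 mm above the bench, on the blue upright tab fixed to the slide: 42 mm (across the pull) x 12 mm thick (along the pull), from 60 to 96 mm above the bench; steel slide under it at 60 mm. Pinch the 12 mm from above, fingers closing along the photometer's y. Its axes are the photometer's. Fully in, the tab is 55 mm from the head's face and at the photometer's (0, +55) mm.
- slide_line (a point): White line on the tab's blue flag, 43 mm from the tab's centre in the photometer's +x, moving with the slide. 64 mm above the bench.
- index_rider (a joint): Where the red index is set, m, on the same scale as the slide: the white line is level with the index when joint shutter_slide equals this number. Set between 0.024 and 0.050; it stays there by friction and must be left alone.
- index_line (a point): Pointed edge of the red index rider (22 x 14 x 11 mm block, top 61 mm above the bench) beside the slide, 47 mm from the slide's centre line in the photometer's +x. Its axes are the photometer's.
- tube_rack: Loose grey foam rack 70 x 120 x 40 mm with seven blue-capped tubes, 105 mm tall over all, beside the photometer. Origin: centre of the underside. Leave alone.
- reagent_bottle: Loose amber bottle, 48 mm across, 100 mm tall. Origin: centre of the underside. Leave alone.
- beaker: Loose glass beaker, 60 mm across, 75 mm tall. Origin: centre of the underside. Leave alone.

How it is judged:
By the outcome, as a careful person would: the job done as asked, in the order asked, and still so for the second after the job is handed in, while the arm keeps its last pose, push and grip.
It also fails if it takes over 45 s, if anything falls off the work surface, if the arm or the gripper's body presses on something with over 40 N, if the wrist force passes 120 N, or if a joint passes its speed limit or range.

## Working session

There is one attempt and no reset: what is moved stays moved. The work goes in short steps, Python scripts to look and compute and a tool call to move; the robot and the scene stay as the last step left them, time stands still between calls to the robot, and variables do not carry over. Pictures are saved under pics/ and viewed, at most 10 in all, crops included, and the job is handed in when it is done.

Besides the shell and the picture viewer there is one more tool, called as name(argument=value, ...) on one line, values as JSON. servo_tool: Moves the arm, as the interface text tells. Its arguments: {"type":"object","properties":{"deltas":{"type":"array","items":{"type":"array"}},"force":{"type":"number"}},"required":["deltas"]}

```bash
mkdir -p pics; python3 - <<'E'
from station import ctrl
import cv2
s=ctrl.state();print(s)
for n in("top","side"):
    cv2.imwrite(f"pics/{n}0.png",ctrl.snapshot(n)[:,:,::-1]);print(n,ctrl.camera_info(n))
print(ctrl.camera_info("wrist"))
E
```

```text
{'clock': 0.0, 'q': array([ 0.99951162,  0.42671122,  0.07383102,  1.6066176 , -0.03407256,
        1.11077741, -0.06708583]), 'dq': array([-1.60598886e-05,  3.95640529e-04,  1.40569005e-04,  1.30946654e-03,
        9.39466160e-04,  1.13766190e-03, -1.50463995e-03]), 'effort': array([-1.92722982e-03, -9.35805202e+01,  3.66547264e+00, -4.54180813e+01,
       -4.89667256e-02,  2.02252372e-02,  6.24122799e-05]), 'tcp_pos': array([ 0.27611122, -0.61541486,  0.16808425]), 'orientation': array([ 9.77843007e-01,  2.09338626e-01, -1.83611951e-04, -6.00086348e-04]), 'ft_force': array([0.17905281, 1.0760287 , 0.02053315]), 'ft_torque': array([ 0.04322237, -0.0201552 ,  0.03814013]), 'finger_force': 0.0, 'gripper_width': 0.9993237575054775}
top {'camera_matrix': array([[451.87171211,   0.        , 249.77264593],
       [  0.        , 451.87171211, 192.99954454],
       [  0.        ,   0.        ,   1.        ]]), 'origin': array([ 0.45035202, -0.02418978,  1.06133802]), 'rotation': array([-0.0771648 ,  0.07458696,  0.70463946, -0.7014026 ])}
side {'camera_matrix': array([[404.64519162,   0.        , 254.36155164],
       [  0.        , 404.64519162, 192.03793869],
       [  0.        ,   0.        ,   1.        ]]), 'origin': array([0.20742195, 0.52162264, 0.55677363]), 'rotation': array([-0.1559933 ,  0.44750556,  0.82399872, -0.31053338])}
{'camera_matrix': array([[297.31863964,   0.        , 253.66991763],
       [  0.        , 297.31863964, 194.71131831],
       [  0.        ,   0.        ,   1.        ]]), 'tool_from_camera': array([[ 4.26531540e-04,  9.70822605e-01,  2.39798431e-01,
         7.07107957e-02],
       [ 9.99999479e-01, -6.36570228e-04,  7.98443293e-04,
         1.29829454e-04],
       [ 9.27795340e-04,  2.39797966e-01, -9.70822370e-01,
        -2.16961976e-01],
       [ 0.00000000e+00,  0.00000000e+00,  0.00000000e+00,
         1.00000000e+00]])}
```

View pics/top0.png

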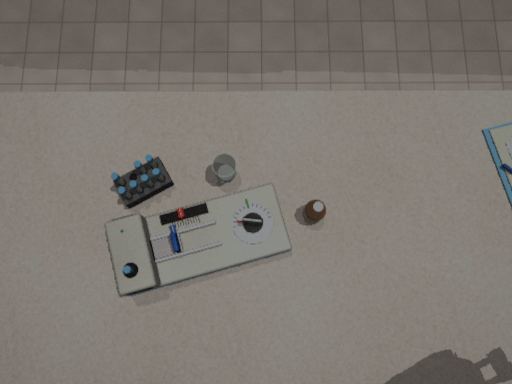

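View pics/side0.png

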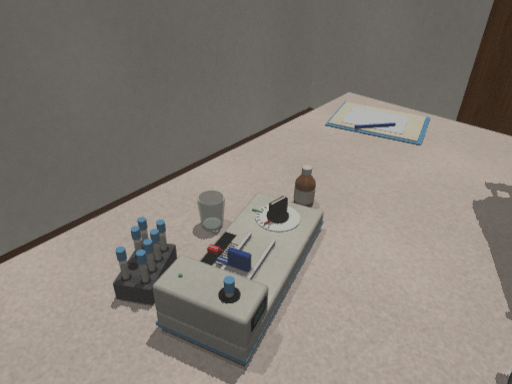

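The top view shows the photometer from about (107,215) to (290,250), with the head on the left, the knob near (253,222), the tab near (175,240) and the red index near (181,213). The beaker (224,170) and rack (143,183) lie on its far side, and the bottle (315,210) is beyond the knob end. I'll enlarge that area.

```bash
cat > h.py <<'E'
import numpy as np,cv2
from scipy.spatial.transform import Rotation as R
def ray(ci,uv):
    K=ci["camera_matrix"];d=np.array([(uv[0]-K[0,2])/K[0,0],-(uv[1]-K[1,2])/K[1,1],-1.]);return R.from_quat(ci["rotation"]).apply(d)
def atz(ci,uv,z):
    d=ray(ci,uv);o=np.array(ci["origin"]);return o+d*(z-o[2])/d[2]
def proj(ci,P):
    K=ci["camera_matrix"];c=R.from_quat(ci["rotation"]).inv().apply(np.array(P)-ci["origin"]);return np.array([K[0,2]+K[0,0]*c[...,0]/-c[...,2],K[1,2]+K[1,1]*c[...,1]/c[...,2]]).T
def wproj(ci,s,P):
    T=ci["tool_from_camera"];K=ci["camera_matrix"]
    t=R.from_quat(s["orientation"]).inv().apply(np.array(P)-s["tcp_pos"]);c=(t-T[:3,3])@T[:3,:3]
    x,y,z=c[...,0],-c[...,1],-c[...,2];r=np.hypot(x,y);th=np.arctan2(r,z)
    return np.array([K[0,2]+K[0,0]*th*x/r,K[1,2]+K[1,1]*th*y/r]).T
def watz(ci,s,uv,z):
    T=ci["tool_from_camera"];K=ci["camera_matrix"]
    a=(uv[0]-K[0,2])/K[0,0];b=(uv[1]-K[1,2])/K[1,1];th=np.hypot(a,b)
    c=np.array([np.sin(th)*a/th,-np.sin(th)*b/th,-np.cos(th)])
    q=R.from_quat(s["orientation"]);o=s["tcp_pos"]+q.apply(T[:3,3]);d=q.apply(T[:3,:3]@c)
    return o+d*(z-o[2])/d[2]
E
python3 - <<'E'
import cv2
a=cv2.imread("pics/top0.png")[178:298,100:300]
cv2.imwrite("pics/top_c.png",cv2.resize(a,(800,480),interpolation=cv2.INTER_CUBIC))
E
```

```text
(no output)
```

View pics/top_c.png

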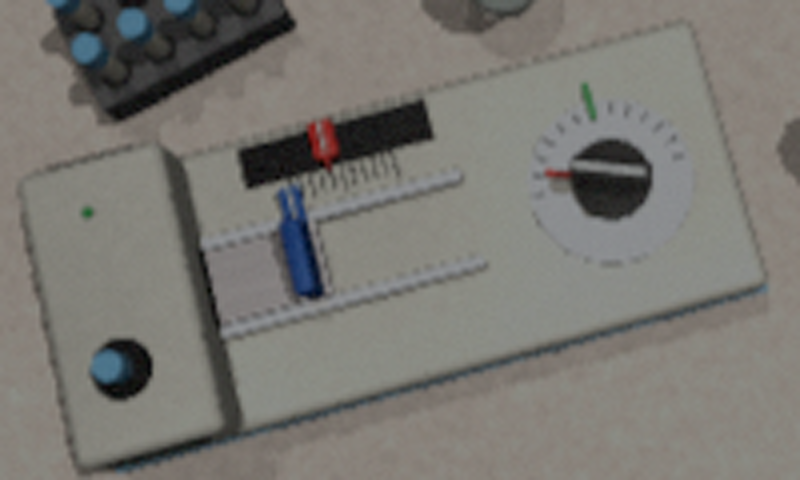

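The crop shows the dial centre at about (612,182), the green mark at (588,101) and the pointer tip at (548,174). The tab is around (302,262) with its flag's white line near (290,203), and the index point is at (330,168). The deck corners are (688,22) and (765,285).

```bash
python3 - <<'E'
from station import ctrl
from h import *
ci=ctrl.camera_info("top")
f=lambda u,v,z:atz(ci,((u+.5)/4-.5+100,(v+.5)/4-.5+178),z)
pts=dict(c1=f(688,22,.05),c2=f(765,285,.05),dial=f(612,182,.05),green=f(588,101,.052),tip=f(548,174,.055),tabtop=f(302,262,.09),line=f(290,203,.064),idx=f(330,168,.061))
for k,v in pts.items():print(k,v.round(4))
d=pts["green"]-pts["dial"];e=pts["c1"]-pts["c2"]
print("len",np.linalg.norm(d[:2]),np.linalg.norm(e[:2]),"yaw",np.arctan2(d[1],d[0]),np.arctan2(e[1],e[0]))
yaw=np.arctan2(e[1],e[0]);x=np.array([np.cos(yaw),np.sin(yaw)]);y=np.array([-x[1],x[0]])
K=pts["dial"][:2]
for k,v in pts.items():print(k,((v[:2]-K)@x).round(4),((v[:2]-K)@y-.12).round(4))
t=pts["tip"][:2]-K;print("knob",np.arctan2(t@y,t@x),np.linalg.norm(t))
s=ctrl.state();print(R.from_quat(s["orientation"]).as_matrix().round(3))
E
```

```text
c1 [ 0.6942 -0.0713  0.05  ]
c2 [ 0.5432 -0.1121  0.05  ]
dial [ 0.6016 -0.0271  0.05  ]
green [ 0.6478 -0.0137  0.052 ]
tip [0.6055 0.0089 0.055 ]
tabtop [0.553  0.1399 0.09  ]
line [0.5886 0.1519 0.064 ]
idx [0.6086 0.1307 0.061 ]
len 0.0481572840608196 0.15639435026136347 yaw 0.282034694524769 0.26348288964973104
c1 0.0779 -0.1868
c2 -0.0785 -0.1868
dial 0.0 -0.12
green 0.0481 -0.1191
tip 0.0132 -0.0863
tabtop -0.0034 0.0538
line 0.0341 0.0562
idx 0.0479 0.0305
knob 1.197611691095039 0.036193986858820346
[[ 0.912  0.409 -0.001]
 [ 0.409 -0.912  0.001]
 [-0.    -0.001 -1.   ]]
```

servo_tool(deltas=[[0.6,[0.05,-0.04,-0.01],-0.02],[0.6,[0.11,-0.085,-0.02],-0.04],[0.6,[0.17,-0.13,-0.03],-0.06],[0.6,[0.23,-0.175,-0.04],-0.08],[0.6,[0.29,-0.22,-0.05],-0.11],[0.6,[0.35,-0.265,-0.06],-0.13],[0.6,[0.41,-0.31,-0.06],-0.15],[0.6,[0.47,-0.355,-0.06],-0.17]], force=30)

```text
clock: 0.77
tcp_pos: [0.4186, -0.356, 0.199]
orientation: [0.887, 0.461, 0.0, 0.0]
ft_force: [1.2, -0.7, 0.3]
gripper_width: 0.598
finger_force: 0.0
```

servo_tool(deltas=[[0.6,[0.075,-0.008,0],-0.02],[0.6,[0.15,-0.016,0],-0.04],[0.6,[0.23,-0.024,0],-0.06],[0.6,[0.31,-0.032,0],-0.08],[0.6,[0.39,-0.04,0],-0.1],[0.6,[0.47,-0.05,0],-0.12],[0.6,[0.54,-0.058,0],-0.145],[0.6,[0.6,-0.064,0],-0.163]])

```text
clock: 1.43
tcp_pos: [0.5657, -0.0913, 0.1987]
orientation: [0.741, 0.672, 0.0, -0.0]
ft_force: [0.3, -0.4, 0.4]
gripper_width: 0.596
finger_force: 0.0
```

```bash
python3 - <<'E'
from station import ctrl
from h import *
s=ctrl.state();im=ctrl.snapshot("wrist")[:,:,::-1]
cv2.imwrite("pics/w1.png",im);np.save("w1.npy",s,allow_pickle=True)
print(s["tcp_pos"],R.from_quat(s["orientation"]).as_matrix().round(3),s["q"])
print(wproj(ctrl.camera_info("wrist"),s,[[.6016,-.0271,.094],[.6055,.0089,.055],[.6478,-.0137,.052]]))
E
```

```text
[ 0.56571759 -0.09128054  0.19872886] [[ 0.097  0.995 -0.   ]
 [ 0.995 -0.097  0.001]
 [ 0.001 -0.    -1.   ]] [ 0.37839944  0.26018147 -0.3946453   1.78396695  0.10955525  1.11901434
 -0.14934404]
[[280.00455673 125.50809046]
 [277.6401451   95.53194827]
 [313.30770214 111.64082474]]
```

View pics/w1.png

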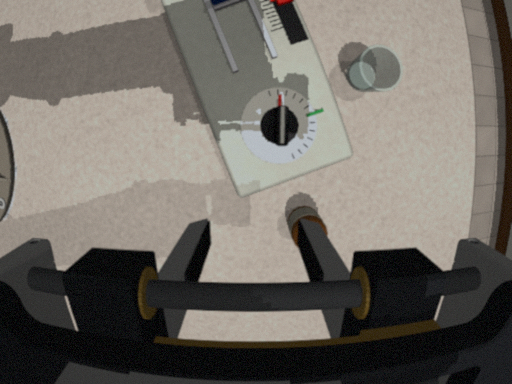

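The wrist view agrees with the prediction: the knob is near (281,124), the pointer tip near (281,97) and the green mark near (315,112). The path to the knob is clear. I'll refine the pointer and mark by colour.

```bash
python3 - <<'E'
from station import ctrl
from h import *
ci=ctrl.camera_info("wrist");s=np.load("w1.npy",allow_pickle=True).item()
im=cv2.imread("pics/w1.png").astype(int)
sub=np.zeros(im.shape[:2],bool);sub[85:165,240:330]=1
b,g,r=im[...,0],im[...,1],im[...,2]
red=np.argwhere(sub&(r>g+50)&(r>b+50));gr=np.argwhere(sub&(g>r+30)&(g>b+20))
print(red[:,::-1].tolist());print(len(gr),gr.mean(0)[::-1])
G=watz(ci,s,gr.mean(0)[::-1],.051);print("green",G)
# dial ellipse: fit from bright pixels
dial=(sub&(abs(b-r)<25)&(b>=r-2)&(b>120)).astype(np.uint8)
h=cv2.convexHull(np.argwhere(dial)[:,::-1].astype(np.int32));e=cv2.fitEllipse(h);print("ell",e)
D=watz(ci,s,e[0],.05);print("dial",D)
for p in red[:3]:print(watz(ci,s,p[::-1],.055))
x=(G-D)[:2];print(np.linalg.norm(x),np.arctan2(x[1],x[0]))
E
```

```text
[[279, 95], [280, 95], [279, 96], [280, 96], [279, 97], [280, 97], [279, 98], [280, 98], [278, 99], [279, 99], [280, 99], [278, 100], [279, 100], [280, 100], [278, 101], [279, 101], [280, 101], [278, 102], [279, 102], [280, 102], [278, 103], [279, 103], [280, 103], [278, 104], [279, 104], [280, 104], [279, 105], [280, 105]]
56 [314.85714286 112.30357143]
green [ 0.64988561 -0.01461564  0.051     ]
ell ((277.13531494140625, 129.78347778320312), (67.78770446777344, 96.7706527709961), 60.79495620727539)
dial [ 0.60142893 -0.03276005  0.05      ]
[0.60719453 0.0094216  0.055     ]
[0.60839589 0.00932853 0.055     ]
[0.60707802 0.00820045 0.055     ]
0.05174233205853179 0.3582849233670322
```

servo_tool(deltas=[[0.6,[0.07,0.03,0],0.005],[0.6,[0.136,0.061,0],0.005],[0.6,[0.136,0.061,0.02],0.005],[0.6,[0.136,0.061,0.08],0.005],[0.6,[0.136,0.061,0.14],0.005],[0.6,[0.136,0.061,0.2],0.005],[0.6,[0.136,0.061,0.25],0.005],[0.6,[0.136,0.061,0.267],0.005]])

```text
clock: 2.15
tcp_pos: [0.6, -0.0298, 0.0615]
orientation: [0.748, 0.664, -0.002, -0.002]
ft_force: [-1.2, -0.2, -0.1]
gripper_width: 0.603
finger_force: 0.0
```

```bash
python3 - <<'E'
from station import ctrl
from h import *
s=ctrl.state();im=ctrl.snapshot("wrist")[:,:,::-1]
print(s["tcp_pos"],R.from_quat(s["orientation"]).as_matrix().round(3)[:2,0],s["ft_force"])
ci=ctrl.camera_info("wrist");print(wproj(ci,s,[[.6027,-.0268,.094],[.607,.0092,.055],[.649,-.0143,.051]]))
cv2.imwrite("pics/w2.png",im)
E
```

```text
[ 0.59995749 -0.02982595  0.06148744] [0.118 0.993] [-1.16472303 -0.20727853 -0.0562036 ]
[[255.17754134 225.96087665]
 [255.28200443 163.05147021]
 [311.43542516 185.84429862]]
```

View pics/w2.png

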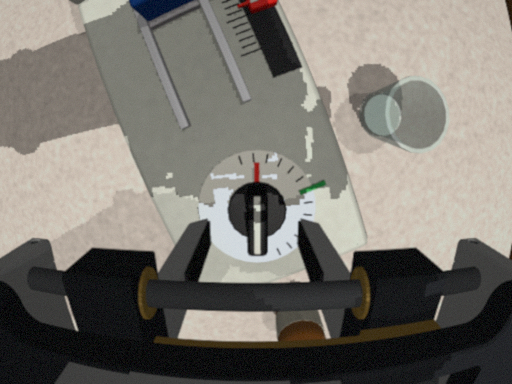

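The bar stands centred between the pads, from (257,195) to (257,255), and is aligned with them. The pointer tip is at (256,165) and the green mark at about (312,187). I'll nudge to the axis and close.

servo_tool(deltas=[[0.6,[0.006,0.005,-0.003],0],[0.6,[0.006,0.005,-0.003],0],[0.0,[0.006,0.005,-0.003],0],[0.0,[0.006,0.005,-0.003],0],[0.0,[0.006,0.005,-0.003],0],[0.0,[0.006,0.005,-0.003],0],[0.0,[0.006,0.005,-0.003],0],[0.0,[0.006,0.005,-0.003],0]], force=25)

```text
clock: 2.87
tcp_pos: [0.6052, -0.0271, 0.067]
orientation: [0.748, 0.664, 0.0, 0.0]
ft_force: [0.8, -0.3, -0.3]
gripper_width: 0.211
finger_force: 0.0
```

```bash
cat > m.py <<'E'
from station import ctrl
from h import *
import sys
s=ctrl.state();im=ctrl.snapshot("wrist")[:,:,::-1]
q=R.from_quat(s["orientation"]).as_matrix();print(s["tcp_pos"],q.round(3)[:2,0],"ang",np.arctan2(q[1,0],q[0,0]),s["ft_force"],s["gripper_width"],s["finger_force"])
ci=ctrl.camera_info("wrist");cv2.imwrite(sys.argv[1],im)
I=im.astype(int);b,g,r=I[...,0],I[...,1],I[...,2]
x0,x1,y0,y1=160,380,120,270
def blob(m,z):
    n,l,st,c=cv2.connectedComponentsWithStats(m.astype(np.uint8)[y0:y1,x0:x1])
    for i in range(1,n):
        if st[i,4]>15:print(st[i],c[i]+[x0,y0],watz(ci,s,c[i]+[x0,y0],z))
print("red");blob((r>g+50)&(r>b+50),.055);print("green");blob((g>r+30)&(g>b+20),.051)
E
python3 m.py pics/w3.png
```

```text
[ 0.60521262 -0.02711868  0.06699381] [0.119 0.993] ang 1.4519719916399143 [ 0.80364171 -0.27923481 -0.28489983] 0.21059734105215416 0.0
red
[88 46  5 19 93] [249.95698925 175.        ] [0.60700781 0.00228477 0.055     ]
green
[132  64  26  13 139] [304.43884892 189.84172662] [ 0.64929722 -0.01561546  0.051     ]
```

servo_tool(deltas=[[0.15,[0,-0.003,0.004],0],[0.0,[0,-0.003,0.004],0],[0.0,[0,-0.003,0.004],0],[0.0,[0,-0.003,0.004],0],[0.0,[0,-0.003,0.004],0],[0.0,[0,-0.003,0.004],0],[0.0,[0,-0.003,0.004],0],[0.0,[0,-0.003,0.004],0]])

```text
clock: 3.58
tcp_pos: [0.6037, -0.0268, 0.0648]
orientation: [0.748, 0.664, 0.0, 0.0]
ft_force: [0.0, -0.0, -0.8]
gripper_width: 0.004
finger_force: 0.0
```

```bash
python3 m.py pics/w4.png
```

```text
[ 0.6037154  -0.02682109  0.06482862] [0.118 0.993] ang 1.4521605099224977 [ 2.91015618e-04 -3.49657554e-02 -7.55951169e-01] 0.004054797246148791 0.0
red
[90 46  5 20 94] [251.95744681 175.89361702] [0.60702985 0.0020788  0.055     ]
green
[134  64  26  14 139] [306.8705036  190.45323741] [ 0.64941692 -0.01550546  0.051     ]
```

The gripper shut on nothing, so I need to look.

View pics/w4.png

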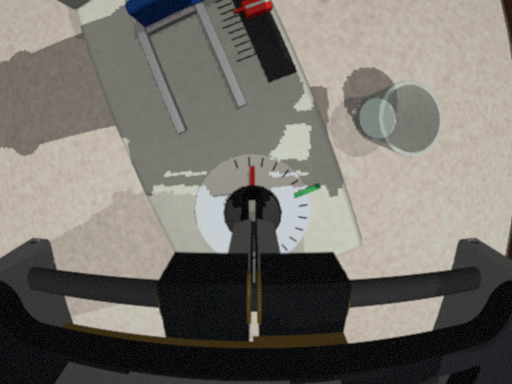

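```bash
python3 - <<'E'
from station import ctrl
from h import *
w=cv2.imread("pics/w4.png")[140:340,190:323];si=ctrl.snapshot("side")[:,:,::-1]
ci=ctrl.camera_info("side");s=ctrl.state();p=proj(ci,[[.6035,-.027,.094],s["tcp_pos"]]);print(p,s["gripper_width"],s["finger_force"])
u,v=p[0].astype(int);c=si[v-75:v+75,u-50:u+50]
o=np.hstack([cv2.resize(w,(400,600),interpolation=3),cv2.resize(c,(400,600),interpolation=3)]);cv2.imwrite("pics/mix.png",o);print(u-50,v-75)
E
```

```text
[[277.74959959 199.7764968 ]
 [276.87050605 211.45255573]] 0.006372386197944249 0.0
227 124
```

View pics/mix.png

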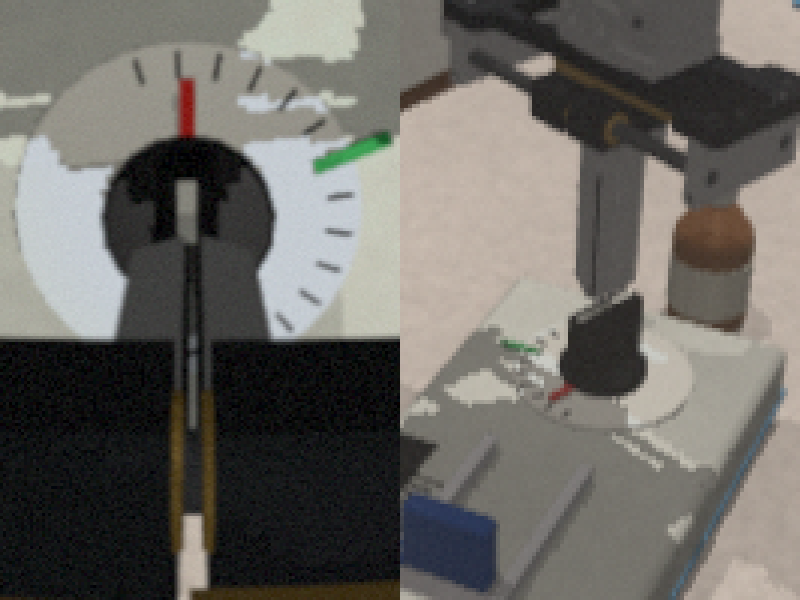

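The side view shows the fingers shut above the bar: their ends are near (277,196), against a predicted TCP at (277,211). The finger ends sit higher than reported, so I'll triangulate them from both cameras.

```bash
python3 - <<'E'
from station import ctrl
from h import *
s=ctrl.state();ci=ctrl.camera_info("wrist");cs=ctrl.camera_info("side")
T=ci["tool_from_camera"];q=R.from_quat(s["orientation"]);o1=s["tcp_pos"]+q.apply(T[:3,3])
p=watz(ci,s,(253,220),.09);d1=(p-o1)/np.linalg.norm(p-o1)
o2=np.array(cs["origin"])
for uv in((276.3,196.7),(277.5,197.5),(275,195.5)):
    d2=ray(cs,uv);d2/=np.linalg.norm(d2)
    t=np.linalg.lstsq(np.c_[d1,-d2],o2-o1,rcond=None)[0];a,b=o1+t[0]*d1,o2+t[1]*d2
    print(a,b,"tool",q.inv().apply((a+b)/2-s["tcp_pos"]))
E
```

```text
[ 0.60562589 -0.01720089  0.10405724] [ 0.60270306 -0.02030541  0.10522453] tool [ 0.00803857 -0.00047326 -0.03984024]
[ 0.60550057 -0.01819094  0.10111029] [ 0.60130598 -0.02261551  0.10277515] tool [ 0.00630991 -0.00103387 -0.03714215]
[ 0.60579871 -0.01583561  0.10812107] [ 0.60412034 -0.01763055  0.10879546] tool [ 1.01386823e-02  7.71750412e-05 -4.36575385e-02]
```

Both cameras agree that the real finger ends are about 37 mm short of the reported TCP, on the same axis. The fingers shut above the bar. I'll open, go lower while watching the force, and close again.

servo_tool(deltas=[[0.5,[0,0,0],0],[0.5,[0,0,0],0],[0.5,[0,0,0],0],[0.5,[0,0,0],0],[0.5,[0,0,0.015],0],[0.5,[0,0,0.03],0],[0.5,[0,0,0.045],0],[0.5,[0,0,0.055],0]])

```text
clock: 4.35
tcp_pos: [0.603, -0.0268, 0.0358]
orientation: [0.748, 0.664, -0.0, -0.0]
ft_force: [-0.0, -0.1, -0.3]
gripper_width: 0.497
finger_force: 0.0
```

servo_tool(deltas=[[0.5,[0,0,0.005],0],[0.5,[0,0,0.008],0],[0,[0,0,0.008],0],[0,[0,0,0.008],0],[0,[0,0,0.008],0],[0,[0,0,0.008],0],[0,[0,0,0.008],0],[0,[0,0,0.008],0]])

```text
clock: 5.02
tcp_pos: [0.6027, -0.0266, 0.0335]
orientation: [0.748, 0.664, -0.001, -0.001]
ft_force: [-5.3, -0.7, 4.3]
gripper_width: 0.147
finger_force: 25.0
```

```bash
python3 m.py pics/w5.png
```

```text
[ 0.60273137 -0.02661631  0.03353813] [0.118 0.993] ang 1.4522121732565463 [-5.33907427 -0.70937299  4.283658  ] 0.14745877562731752 24.996086955070496
red
[ 91  53   6  23 131] [253.45038168 183.58778626] [0.60730203 0.00252918 0.055     ]
green
[142  73  29  16 152] [316.68421053 200.28947368] [ 0.65003788 -0.01533782  0.051     ]
```

The bar is gripped: 13.8 mm opening at 25 N. Now I'll turn clockwise, which is positive about tool z.

servo_tool(deltas=[[0,[0,-0.002,-0.002],0.02],[0,[0,-0.002,-0.002],0.055],[0,[0,-0.002,-0.002],0.09],[0,[0,-0.002,-0.002],0.125],[0,[0,-0.002,-0.002],0.16],[0,[0,-0.002,-0.002],0.195],[0,[0,-0.002,-0.002],0.23],[0,[0,-0.002,-0.002],0.26]])

```text
clock: 5.73
tcp_pos: [0.6034, -0.0272, 0.0337]
orientation: [0.951, 0.31, 0.001, 0.0]
ft_force: [9.5, -3.1, -17.5]
gripper_width: 0.148
finger_force: 25.0
```

servo_tool(deltas=[[0,[0,0,0],0.02],[0,[0,0,0],0.04],[0,[0,0,0],0.06],[0,[0,0,0],0.08],[0,[0,0,0],0.095],[0,[0,0,0],0.105],[0,[0,0,0],0.105],[0,[0,0,0],0.105]])

```text
clock: 6.4
tcp_pos: [0.6036, -0.0275, 0.0337]
orientation: [0.988, 0.152, 0.001, 0.0]
ft_force: [10.4, -3.6, -17.5]
gripper_width: 0.145
finger_force: 25.0
```

```bash
python3 m.py pics/w6.png; python3 - <<'E'
import cv2
cv2.imwrite("pics/w6c.png",cv2.resize(cv2.imread("pics/w6.png")[0:250,100:433],(800,600),interpolation=3))
E
```

```text
[ 0.60358042 -0.0275071   0.03371789] [0.954 0.3  ] ang 0.3048290197942933 [ 10.39475228  -3.60517316 -17.54417541] 0.14466880690654424 24.983334839344025
red
[ 91  53   6  23 119] [253.85714286 183.87394958] [ 0.63200891 -0.01846412  0.055     ]
green
[ 93  22   8  33 194] [256.28865979 157.13402062] [ 0.64930368 -0.01473525  0.051     ]
```

View pics/w6c.png

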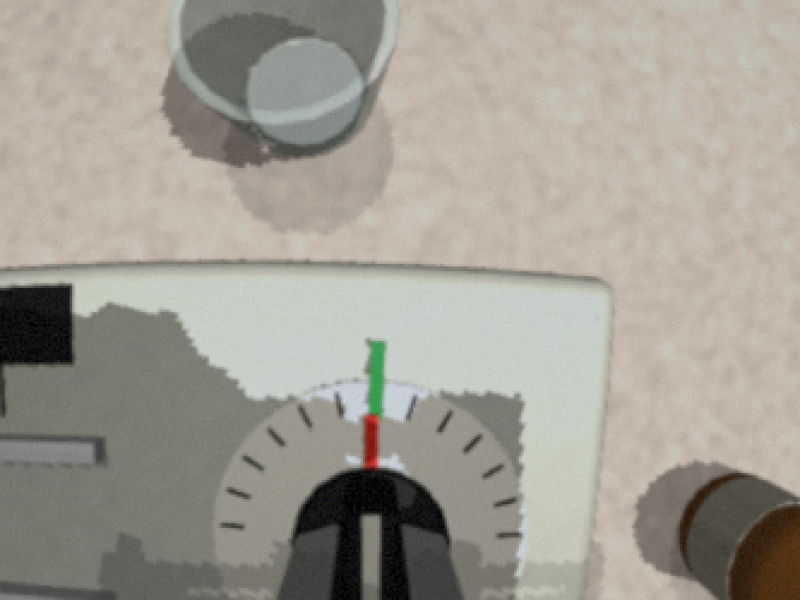

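The pointer tip, at crop (371,418), stands about 0.036 rad short of the green mark's line, (375,415) to (378,342). I'll turn slightly further and relax the side load.

servo_tool(deltas=[[0,[0.001,0,0.001],0.006],[0,[0.002,0.001,0.002],0.0115],[0,[0.002,0.001,0.002],0.0115],[0,[0.002,0.001,0.002],0.0115],[0,[0.002,0.001,0.002],0.0115],[0,[0.002,0.001,0.002],0.0115],[0,[0.002,0.001,0.002],0.0115],[0,[0.002,0.001,0.002],0.0115]])

```text
clock: 7.12
tcp_pos: [0.6038, -0.0275, 0.0336]
orientation: [0.991, 0.134, 0.0, 0.0]
ft_force: [-1.7, -5.5, 5.5]
gripper_width: 0.144
finger_force: 25.0
```

```bash
python3 m.py pics/w7.png; cat > a.py <<'E'
from h import *;import sys
# image-fit of pointer and mark lines through blob pixels in world
from station import ctrl
s=ctrl.state();ci=ctrl.camera_info("wrist");I=cv2.imread(sys.argv[1]).astype(int);b,g,r=I[...,0],I[...,1],I[...,2]
sub=np.zeros(b.shape,bool);sub[60:270,160:380]=1
def pts(m,z):
    n,l,st,c=cv2.connectedComponentsWithStats((m&sub).astype(np.uint8));i=1+np.argmax(st[1:,4])
    return np.array([watz(ci,s,p[::-1],z)[:2] for p in np.argwhere(l==i)])
P=pts((r>g+50)&(r>b+50),.055);G=pts((g>r+30)&(g>b+20),.051)
for n,X in(("red",P),("green",G)):
    vx,vy,x,y=cv2.fitLine(X.astype(np.float32),cv2.DIST_L2,0,1e-5,1e-5).ravel();a=np.arctan2(vy,vx);print(n,x,y,"dir",a if abs(a)<1.6 else a-np.sign(a)*np.pi)
d=G.mean(0)-P.mean(0);print("red->green",np.arctan2(d[1],d[0]))
u=np.array([np.cos(.268),np.sin(.268)]);print("axis from green",G.mean(0)-.047*u,"from red",P.mean(0)-.0302*u)
E
python3 a.py pics/w7.png
```

```text
[ 0.6038077  -0.02752138  0.03357314] [0.964 0.266] ang 0.26897994960482025 [-1.71930384 -5.5115947   5.53595273] 0.1442113820073848 24.996668100357056
red
[ 91  53   6  23 132] [253.54545455 184.18939394] [ 0.63231743 -0.01930782  0.055     ]
green
[ 91  22   7  31 187] [253.55080214 156.94652406] [ 0.6496114 -0.0145344  0.051    ]
red 0.6323389 -0.019360406 dir 0.27582753
green 0.6496355 -0.014587214 dir 0.2607739
red->green 0.2692598837763307
axis from green [ 0.60431326 -0.02703297] from red [ 0.60321695 -0.02735747]
```

The pointer and mark lines agree within about 0.01 rad. I'll release and lift, then move 175 mm along the photometer's +y (tool −y) to the tab.

servo_tool(deltas=[[0.5,[0,0,0],0],[0.5,[0,0,0],0],[0.5,[0,0,0],0],[0.5,[0,0,0],0],[0.5,[0,0,-0.03],0],[0.5,[0,0,-0.09],0],[0.5,[0,0,-0.15],0],[0.5,[0,0,-0.2],0]], force=40)

```text
clock: 7.83
tcp_pos: [0.6039, -0.0265, 0.1351]
orientation: [0.991, 0.134, 0.0, -0.0]
ft_force: [0.4, 0.1, 0.3]
gripper_width: 0.503
finger_force: 0.0
```

servo_tool(deltas=[[0.5,[0,-0.03,0],0],[0.5,[0,-0.09,0],0],[0.5,[0,-0.16,0],0],[0.5,[0,-0.22,0],0],[0.5,[0,-0.28,0],0],[0.5,[0,-0.33,0],0],[0.5,[0,-0.35,0],0],[0.5,[0,-0.35,0],0]])

```text
clock: 8.5
tcp_pos: [0.5565, 0.1446, 0.1334]
orientation: [0.991, 0.136, 0.0, -0.0]
ft_force: [0.3, 0.0, 0.9]
gripper_width: 0.496
finger_force: 0.0
```

```bash
python3 - <<'E'
from station import ctrl
from h import *
s=ctrl.state();im=ctrl.snapshot("wrist")[:,:,::-1];t=ctrl.snapshot("top")[:,:,::-1]
np.save("w8.npy",s,allow_pickle=True)
q=R.from_quat(s["orientation"]).as_matrix();print(s["tcp_pos"],np.arctan2(q[1,0],q[0,0]))
cv2.imwrite("pics/w8.png",im);cv2.imwrite("pics/t8.png",t)
ci=ctrl.camera_info("wrist");print(wproj(ci,s,[[.5572,.1415,.096],[.5986,.1529,.064],[.6086,.1307,.061],[.6037,-.0275,.055]]))
w=cv2.resize(im[0:384,80:432],(550,600),interpolation=3)
cv2.imwrite("pics/w8c.png",w)
E
```

```text
[0.55645214 0.14464923 0.13335642] 0.27327957057448593
[[257.67801349 203.45402096]
 [257.64592886 151.56923317]
 [282.29365471 147.72089562]
 [412.0043672  193.733142  ]]
```

View pics/w8c.png

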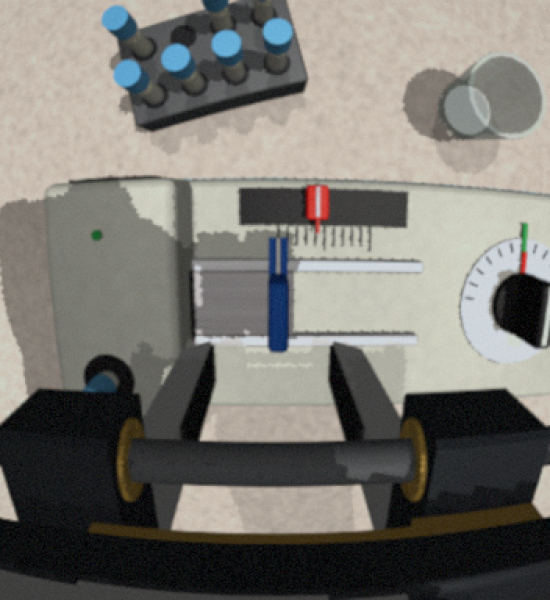

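The tab is centred between the fingers at crop (279,312), the flag's white line is at (279,255) and the index point is at (318,231). The knob pointer still stands on green at (524,250). Next is the draw distance, refined by pixel code.

```bash
cat > idx.py <<'E'
from h import *
from station import ctrl
def run(im,s,z=.1,win=(120,330,100,260),yaw=.269,verbose=1):
    ci=ctrl.camera_info("wrist");I=im.astype(int);b,g,r=I[...,0],I[...,1],I[...,2]
    u0,u1,v0,v1=win;sub=np.zeros(b.shape,bool);sub[v0:v1,u0:u1]=1
    y=np.array([-np.sin(yaw),np.cos(yaw)]);x=np.array([np.cos(yaw),np.sin(yaw)])
    K=np.array([.6037,-.0272]);ph=lambda p:(round(float((p[:2]-K)@x),4),round(float((p[:2]-K)@y-.12),4))
    n,l,st,c=cv2.connectedComponentsWithStats((sub&(r>g+50)&(r>b+50)).astype(np.uint8));i=1+np.argmax(st[1:,4]);print("red",st[i],c[i])
    rp=np.argwhere(l==i)
    for v in np.unique(rp[:,0]):
        k=rp[rp[:,0]==v][:,1];print(v,k.min(),k.max(),end="; ")
    tip=rp[rp[:,0]>=rp[:,0].max()-2].mean(0)[::-1];P=ph(watz(ci,s,tip,.061));print("\ntip",tip,P,"slide",.055-P[1])
    m=(sub&(b>r+25)&(b>g+15)).astype(np.uint8)
    n,l,st,c=cv2.connectedComponentsWithStats(m);i=1+np.argmax(st[1:,4]);u,v,w,h=st[i,:4];print("blue",st[i],c[i],ph(watz(ci,s,c[i],.09)))
    flag=I[v:v+int(.35*h),u-1:u+w+1];print((flag.min(2)).tolist())
E
python3 - <<'E'
from idx import *
run(cv2.imread("pics/w8.png"),np.load("w8.npy",allow_pickle=True).item())
E
```

```text
red [276 118  15  31 301] [282.93355482 130.61129568]
118 278 282; 119 277 289; 120 276 290; 121 276 290; 122 276 290; 123 276 290; 124 276 290; 125 276 290; 126 276 290; 127 276 290; 128 276 290; 129 276 290; 130 276 290; 131 276 290; 132 276 290; 133 276 290; 134 276 290; 135 276 290; 136 276 290; 137 276 290; 138 276 290; 139 276 290; 140 277 289; 141 281 284; 142 282 284; 143 282 284; 144 282 284; 145 282 284; 146 282 284; 147 282 284; 148 282 283; 
tip [282.875 146.875] (0.0475, 0.0304) slide 0.0246
blue [252 152  13  73 839] [257.72467223 189.86889154] (0.011, 0.055)
[[106, 80, 64, 60, 59, 78, 102, 106, 84, 66, 62, 61, 47, 74, 104], [99, 61, 32, 41, 29, 65, 121, 128, 80, 41, 33, 31, 37, 79, 112], [103, 62, 25, 16, 23, 64, 126, 128, 84, 36, 20, 25, 43, 79, 107], [107, 62, 36, 21, 24, 71, 127, 125, 83, 37, 23, 13, 47, 86, 110], [107, 65, 29, 24, 21, 68, 128, 131, 86, 27, 32, 20, 48, 96, 116], [101, 64, 29, 22, 30, 68, 129, 127, 87, 38, 17, 29, 45, 93, 124], [101, 65, 31, 19, 29, 61, 125, 129, 84, 32, 14, 23, 49, 90, 117], [102, 61, 30, 23, 20, 68, 129, 130, 85, 34, 25, 27, 49, 93
[... 417 characters left out ...]
 25, 69, 123, 128, 86, 36, 28, 21, 38, 76, 96], [111, 68, 34, 26, 28, 61, 121, 131, 82, 34, 25, 27, 43, 97, 123], [121, 71, 31, 17, 20, 68, 122, 125, 84, 36, 18, 26, 59, 115, 139], [117, 64, 30, 22, 27, 68, 123, 123, 85, 36, 17, 26, 64, 125, 138], [109, 64, 27, 26, 30, 71, 124, 123, 86, 31, 16, 23, 67, 127, 139], [104, 56, 22, 15, 27, 77, 127, 127, 87, 39, 9, 26, 69, 121, 139], [106, 60, 31, 21, 30, 78, 126, 133, 87, 36, 26, 17, 63, 111, 128], [83, 47, 25, 21, 27, 75, 128, 126, 84, 32, 25, 10, 44, 85, 98], [85, 56, 24, 24, 25, 62, 104, 111, 72, 30, 17, 25, 44, 84, 95], [100, 55, 25, 1, 13, 41, 58, 67, 42, 17, 15, 14, 53, 98, 114], [105, 64, 24, 13, 8, 12, 26, 23, 18, 2, 2, 21, 56, 108, 118]]
```

The index reads about 24.6 mm. I'll descend on the tab, then pinch.

servo_tool(deltas=[[0.5,[0,0,0.02],0],[0.5,[0,0,0.06],0],[0.5,[0,0,0.1],0],[0.5,[0,0,0.14],0],[0.5,[0,0,0.17],0],[0.5,[0,0,0.185],0],[0.5,[0,0,0.192],0],[0.5,[0,0,0.192],0]])

```text
clock: 9.27
tcp_pos: [0.5571, 0.1409, 0.0366]
orientation: [0.991, 0.134, -0.001, 0.0]
ft_force: [-1.3, -1.1, -0.2]
gripper_width: 0.502
finger_force: 0.0
```

```bash
cat > n.py <<'E'
import sys
from idx import *
s=ctrl.state();im=ctrl.snapshot("wrist")[:,:,::-1];cv2.imwrite(sys.argv[1],im)
p=s["tcp_pos"][:2]-[.6037,-.0272];q=R.from_quat(s["orientation"]).as_matrix()
print("tcp",s["tcp_pos"],"ph",p@[.964,.2657],p@[-.2657,.964]-.12,"ang",np.arctan2(q[1,0],q[0,0]),s["ft_force"].round(1),s["gripper_width"],s["finger_force"],s["clock"])
ci=ctrl.camera_info("wrist");I=im.astype(int);b,g,r=I[...,0],I[...,1],I[...,2]
sub=np.zeros(b.shape,bool);sub[60:270,200:330]=1
x=np.array([.964,.2657]);y=np.array([-.2657,.964])
def ph(uv,z):
    d=watz(ci,s,uv,z)[:2]-[.6037,-.0272];return np.array([d@x,d@y-.12])
n,l,st,c=cv2.connectedComponentsWithStats((sub&(r>g+50)&(r>b+50)).astype(np.uint8));i=1+np.argmax(st[1:,4])
rp=np.argwhere(l==i);t=rp[rp[:,0]>=rp[:,0].max()-4].mean(0)[::-1];T=ph(t,.061);print("index tip",t,T)
m=(sub&(b>r+25)&(b>g+15)).astype(np.uint8);n,l,st,c=cv2.connectedComponentsWithStats(m);i=1+np.argmax(st[1:,4]);u,v,w,h=st[i,:4]
print("blue",st[i],c[i])
F=I[v+3:v+15,u+2:u+w-2].min(2).mean(0);print(F.round());F=np.clip(F-45,0,None);uc=u+2+(F*np.arange(len(F))).sum()/F.sum()
L=ph((uc,v+9),.064);print("line",uc,v+9,L,"remaining pull mm",1e3*(L-T)[1])
E
python3 n.py pics/w9.png
```

```text
tcp [0.55713241 0.14089499 0.03662851] ph -0.0002283141713601845 0.05441657411596368 ang 0.26829488790933276 [-1.3 -1.1 -0.2] 0.5018940917830238 0.0 9.2667
index tip [290.52941176 158.64705882] [0.04721555 0.03053806]
blue [ 244  166   20  104 1866] [253.36173633 220.15166131]
[ 30.  28.  28.  30.  27.  68. 128. 157. 158. 111.  55.  29.  26.  28.
  29.  27.]
line 253.35854110859262 175 [0.0368022  0.05484342] remaining pull mm 24.30536140300954
```

servo_tool(deltas=[[0,[0,0,0],0],[0,[0,0,0],0],[0,[0,0,0],0],[0,[0,0,0],0],[0,[0,0,0],0],[0,[0,0,0],0],[0,[0,0,0],0],[0,[0,0,0],0]], force=40)

```text
clock: 9.98
tcp_pos: [0.5575, 0.1412, 0.0376]
orientation: [0.991, 0.134, 0.0, 0.0]
ft_force: [0.3, -5.7, 4.6]
gripper_width: 0.128
finger_force: 40.0
```

servo_tool(deltas=[[0,[0,0.004,0],0],[0,[0,0.012,0],0],[0,[0,0.02,0],0],[0,[0,0.028,0],0],[0,[0,0.036,0],0],[0,[0,0.042,0],0],[0,[0,0.044,0],0],[0,[0,0.044,0],0]])

```text
clock: 10.65
tcp_pos: [0.5629, 0.1217, 0.0375]
orientation: [0.991, 0.135, 0.0, -0.001]
ft_force: [-3.0, 4.9, 6.8]
gripper_width: 0.125
finger_force: 40.0
```

```bash
python3 n.py pics/w10.png
```

```text
tcp [0.56292901 0.12167975 0.03752817] ph 0.000254117993597907 0.034352925711888554 ang 0.2699689824082726 [-3.   4.9  6.8] 0.12483048398310786 40.00272810459137 10.65
index tip [260. 159.] [0.04720734 0.03047964]
blue [ 243  166   22  104 1937] [253.58750645 219.97470315]
[ 71.  43.  43.  44.  46.  44.  67. 136. 198. 206. 158.  91.  49.  46.
  46.  46.  47.  68.]
line 253.67465532792167 175 [0.03707932 0.0345958 ] remaining pull mm 4.116165996419285
```

servo_tool(deltas=[[0,[0,0.003,0],0],[0,[0,0.006,0],0],[0,[0,0.0082,0],0],[0,[0,0.0082,0],0],[0,[0,0.0082,0],0],[0,[0,0.0082,0],0],[0,[0,0.0082,0],0],[0,[0,0.0082,0],0]])

```text
clock: 11.37
tcp_pos: [0.5639, 0.1182, 0.0375]
orientation: [0.991, 0.135, 0.0, -0.001]
ft_force: [-3.0, 4.7, 6.0]
gripper_width: 0.127
finger_force: 40.0
```

```bash
python3 n.py pics/w11.png; python3 - <<'E'
import cv2,numpy as np
im=cv2.imread("pics/w11.png");a=cv2.resize(im[110:260,190:330],(560,600),interpolation=3)
cv2.imwrite("pics/w11c.png",a)
E
```

```text
tcp [0.56393485 0.11816405 0.03753953] ph 0.0002896278598040929 0.03069654218149781 ang 0.27052339651213675 [-3.   4.7  6. ] 0.12739361866294657 40.003159046173096 11.3667
index tip [254.57894737 158.89473684] [0.04730117 0.03039221]
blue [ 243  166   22  104 1935] [253.59638243 219.93436693]
[ 70.  45.  46.  50.  49.  43.  62. 128. 188. 199. 156.  90.  52.  48.
  50.  49.  49.  61.]
line 253.69152317880796 175 [0.03711229 0.03094487] remaining pull mm 0.5526645071325109
```

servo_tool(deltas=[[0,[0,0.001,0],0],[0,[0,0.001,0],0],[0,[0,0.001,0],0],[0,[0,0.001,0],0],[0,[0,0.001,0],0],[0,[0,0.001,0],0],[0,[0,0.001,0],0],[0,[0,0.001,0],0]])

```text
clock: 12.08
tcp_pos: [0.5641, 0.1178, 0.0375]
orientation: [0.991, 0.135, 0.0, -0.001]
ft_force: [-3.3, 5.9, 6.4]
gripper_width: 0.12
finger_force: 40.0
```

```bash
python3 n.py pics/w12.png; python3 - <<'E'
import cv2,numpy as np
from station import ctrl
im=cv2.imread("pics/w12.png");a=cv2.resize(im[110:260,190:310],(480,600),interpolation=3)
b=cv2.resize(im[140:240,380:433],(318,600),interpolation=3)
cv2.imwrite("pics/w12c.png",np.hstack([a,b]))
E
```

```text
tcp [0.5640516  0.11775914 0.03752327] ph 0.000294581847595881 0.030275189719390472 ang 0.2705411968721487 [-3.3  5.9  6.4] 0.11993187247532536 40.003350377082825 12.0833
index tip [254. 159.] [0.04723766 0.03034824]
blue [ 243  166   22  104 1928] [253.60477178 220.0223029 ]
[ 61.  44.  46.  48.  45.  40.  62. 128. 189. 201. 155.  88.  52.  50.
  51.  52.  50.  71.]
line 254.01180997876858 175 [0.03712067 0.03031365] remaining pull mm -0.034593238181584995
```

View pics/w12c.png

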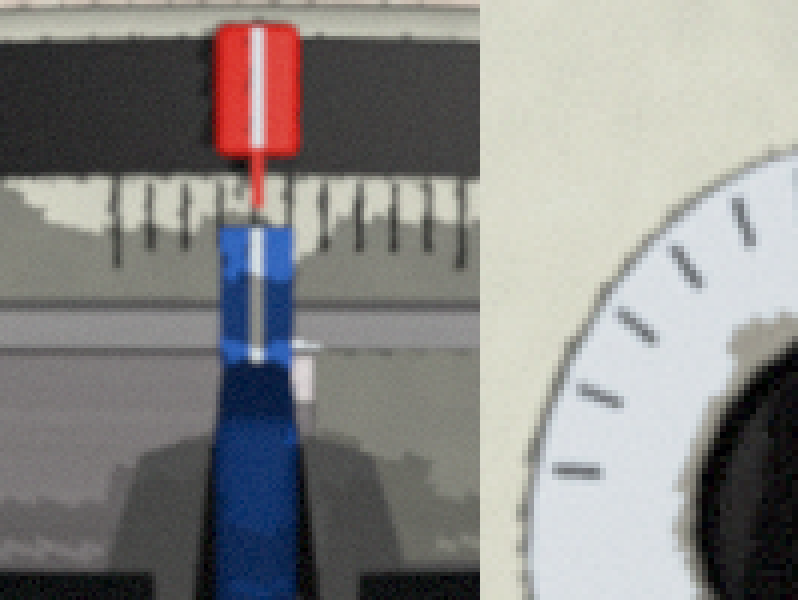

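The white line at crop x=256 is level with the index point at x=257, and the tab is held. I'll check the knob numerically in the same frame, and sign off if it is on zero.

```bash
sed 's/sub\[60:270,160:380\]/sub[100:250,380:510]/' a.py > a2.py; python3 a2.py pics/w12.png
```

```text
red 0.6325159 -0.019599197 dir 0.2941475
green 0.65011096 -0.016512781 dir 0.27609172
red->green 0.17364717439371022
axis from green [ 0.60478875 -0.02895854] from red [ 0.60339398 -0.02759626]
```

```bash
python3 - <<'E'
from station import ctrl
from h import *
ci=ctrl.camera_info("top");I=ctrl.snapshot("top")[:,:,::-1].astype(int)
I0=cv2.imread("pics/top0.png").astype(int)
def an(I,n):
    b,g,r=I[...,0],I[...,1],I[...,2];sub=np.zeros(b.shape,bool);sub[190:250,225:285]=1
    out=[]
    for m,z in(((r-np.maximum(g,b)),.055),((g-np.maximum(r,b)),.051)):
        w=np.where(sub&(m>20),m,0);p=np.argwhere(w>0);c=(p*w[w>0][:,None]).sum(0)/w.sum();out.append(atz(ci,c[::-1],z)[:2]);print(n,len(p),c[::-1],out[-1])
    d=out[1]-out[0];A=np.array([.6027,-.0270]);print("red dir",np.arctan2(*(out[0]-A)[::-1]),"green dir",np.arctan2(*(out[1]-A)[::-1]))
an(I0,"start");an(I,"now")
# w12: is green clipped/occluded?
J=cv2.imread("pics/w12.png").astype(int);b,g,r=J[...,0],J[...,1],J[...,2]
p=np.argwhere((g>r+30)&(g>b+20));p=p[(p[:,1]>380)];print(p.min(0),p.max(0),len(p))
p=np.argwhere((r>g+50)&(r>b+50));p=p[(p[:,1]>380)&(p[:,0]<250)];print(p.min(0),p.max(0),len(p))
E
```

```text
start 15 [238.64181524 221.04862237] [0.60569463 0.00434285]
start 15 [246.74688797 202.77385892] [ 0.64826393 -0.01396218]
red dir 1.4755410965025604 green dir 0.27869640952966035
now 9 [248.49772727 208.71363636] [ 0.63377053 -0.01792647]
now 12 [246.53286385 201.99530516] [ 0.65007378 -0.01347939]
red dir 0.2841289661965989 green dir 0.27801167769019997
[150 442] [175 448] 115
[176 441] [195 446] 89
```

The top view puts the pointer and the mark within about 0.006 rad, so the knob is still on zero. Handing in.

```bash
python3 -c "
from station import ctrl
print(ctrl.sign_off())"
```

```text
the job is handed in; nothing more can be done
None
```

I handed the job in at about 12 s: the last images showed the knob on its zero mark to within about 0.01 rad, and the robot was still holding the tab with its white line within about 0.1 mm of the red index.

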